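Clear the apple jam in the feed chute

TASK

Two of the three green apples in the sloping feed chute have wedged side by side at its narrow mouth. Gently nudge the wedged apple that blocks the way back up the chute so that the jam lets go and all three roll out into the steel tray on the balance. Do not lift any apple out of the chute, and leave the fourth apple on its cork ring and the round wooden block beside the chute where they are.

Things in the scene. Friction and masses are not known exactly. Their poses are not given: they have to be found in the camera images.
- chute: Fixed aluminium chute on steel feet. Origin on the table under the mouth; x level, the way the floor climbs (uphill), y left looking uphill, z up. Floor climbs 9 degrees, 85 mm above the table at x = 0, from x = -50 (open end) to +272 mm. Walls 42 mm high over the floor. Right wall at y = -58 mm; left wall at y = +58 up to x = 60, then flaring to +108 mm from x = 110 mm on (hopper).
- throat (a point): Middle of the mouth's opening on the lane's floor (chute x = 0, y = -21 mm, 85 mm up). A wall slants from the left side wall at x = 17 mm to a corner at x = 0, y = +16 mm; from there a straight wall leads down to the lower end: the passage is 74 mm wide, y = -58 to +16 mm, x = 0 to -50 mm. A lone apple rolls out by itself; two abreast do not fit the 116 mm neck above and wedge.
- apple_a_center (a point): Centre of a loose, smooth green apple, in effect a ball 62 mm across, about 110 g. At the start the lowest in the lane, at the left wall, resting on the slanting wall beside the mouth (about chute x = 33, y = +27 mm, 122 mm above the table).
- apple_b_center (a point): Centre of a like apple. At the start wedged between the first apple and the right wall, straight uphill of the passage (about chute x = 64, y = -27 mm, 126 mm above the table); its downhill face is free. Pushed 50 to 60 mm uphill and held there, it lets the lowest apple, often the third too, roll out past its left; released, it rolls down itself.
- apple_c_center (a point): Centre of a third like apple, lying loosely uphill of the first, against the flaring left wall.
- tray (a point): Centre of the inner floor of the fixed steel tray on the white balance, 52 mm above the table, at the chute's open lower end; axes as the chute's. Inside 220 mm (along x) by 190 mm, walls 45 mm over its floor, only 9 mm on the chute's side.
- apple_spare: bystander: a fourth apple, 62 mm, on the cork ring beside the chute; origin at its centre
- wood_block: bystander: round wooden block 90 mm across, 30 mm high, beside the chute; origin under it
There are look-alikes about, which are no part of the job. What is shaped like the part that bears apple_b_center but orange or red is not meant. What is shaped like the part that bears apple_c_center but pink is not meant.

How it is judged:
By the outcome, as a careful person would: the job done as asked, in the order asked, and still so for the second after the job is handed in, with the robot touching nothing.
It also fails if it takes over 42 s, if anything falls off the work surface, if the arm or the gripper's body presses on something with over 40 N, if the wrist force passes 120 N, or if a joint passes its speed limit or range.

ROBOT

A 6-joint arm with a two-finger parallel gripper is mounted at the origin on the work surface. World frame = base frame: x ahead of the robot, y to its left, z up, the work surface at z = 0. Lengths are in m, angles in rad, forces in N, time in s.
With the tool pointing down it reaches from about 0.3 to 0.875 m from the base axis. Payload 6.4 kg.
Tool frame: the origin (TCP) lies between the finger pads; the fingertips stand ctrl.tip_reach ahead of it and the grasp point (between the pads) lies 11 mm behind it (ctrl.tip_reach is the distance from the TCP to the fingertips, in m); z points along the fingers, x is the direction in which the jaws open and shut, and the axes are right-handed (so a half turn about z gives the same grasp; the last joint's range is limited). The gripper opens to 85 mm and grips with 20 to 120 N. Pads are 22 mm wide; open, the fingers measure 114 mm over their backs; the gripper's body (76 mm by 85 mm) begins 54 mm behind the grasp point. The pads swing forward as they close: fully open they stand 13 mm farther back than shut.
Start: joints at [-1.542, 0.181, 1.607, -0, 1.354, -0.206], TCP at [0.134, -0.559, 0.239] pointing down, gripper open.
Joint ranges: [-2.99, 2.99], [-0.89, 2.07], [0.3, 2.58], [-1.14, 4.28], [0, 2.63], [-3.12, 3.12]. Speed limits (rad/s): [2.57, 2.57, 3.01, 3.14, 3.14, 3.14].

INTERFACE

Orientations are given as a unit quaternion [w, x, y, z].
In Python, from bench import telemetry, viewer, ticket, nets, ctrl gives the robot as it stands.
- The arm moves only by the tool step_arm, never from a script. Its argument "plan" is a list of rows, each a list of 2 entries, a list of its own where there are three numbers: the shift along the tool's x, y, z in m, then the turn, a rotation vector about the tool's x, y, z in degrees. A call has 1 to 5 rows; each row is the pose to reach, as a shift and turn from the pose commanded when the call began, along the tool's axes at that moment; what a row does not reach only later rows make up. A row lasts 1/10 s, in which the tool goes at most 50 mm and 8.59 degrees, less where a joint would pass 70% of its speed; a pose out of reach is approached as far as the arm can. A call with a gripper value outside its range is refused whole. "fingers" is the opening in per cent of the stroke, from 0 (shut) to 100 (fully open), set as the call begins (left out, the last holds). The fingers move at their own pace and stop on an object; the grip force is fixed at half the most. Time passes only in rows, so rows that repeat a pose let the fingers close. It gives the time, the measured TCP pose, the force and the opening at its end, in the units of the state.
- telemetry.get_obs(): the state, without advancing time (a new reading comes with each control period).
- viewer.camera(name): name is "scene" or "top" or "wrist"; returns the picture (384x512x3 uint8, red, green, blue); there is no depth.
- viewer.get_calibration(name): a dict with "K" (3x3 intrinsics, pixels), "origin" and "orientation" of the camera in the world. Camera axes: x right, y up, looking along -z (the intrinsics and any distortion apply to the point x, -y, -z); pixel columns grow to the right and rows downward; lengths in m; the calibration is good to about 2 mm. A picture is of the moment at which its call begins: read the wrist's pose just before it. get_calibration takes no time and is no camera call; for the wrist camera it gives the pose at the moment of the call.
- ticket.hand_in(): hands the job in, once; it reports no verdict.
Trained networks look in the newest picture that a camera, given by its name, has taken for a name from the list of things; names that differ only in an ending like _2 or _b are one class to them, and where a whole thing is asked for, a point or a joint stands for the part that bears it (a point fixed in the world has none). Each returns a list of dicts, best first, with "score" (0 to 1); they miss things now and then, are a little off and sometimes report something else, mostly with a low value. They report only what shows in the picture. A call takes as long as a camera call. They do not tell look-alikes from the thing itself.
- nets.boxes_of(thing, camera): "extent" ([left, top, right, bottom] in pixels, round what is visible of it).
The state is a dict: "time_s": time; "q": joint angles; "dq": joint speeds; "joint_efforts": joint torques, N m; "eef_pos": TCP position; "eef_rot": TCP orientation; "wrist_force": force on the tool from outside, world axes, zero at the start; "torque": the same for the moment, N m; "opening": opening from 0.0 (shut) to 1.0 (fully open).
Only numpy, scipy, OpenCV 4.12 (cv2) and the standard library are available. Lean on these libraries where they do the work, as an engineer would, in place of code of your own. Each camera call takes 0.05 s, during which the arm holds its last target.

## Working session

There is one attempt and no reset: what is moved stays moved. The work goes in short steps, Python scripts to look and compute and a tool call to move; the robot and the scene stay as the last step left them, time stands still between calls to the robot, and variables do not carry over. Pictures are saved under pics/ and viewed, and the job is handed in when it is done.

Besides the shell and the picture viewer there is one more tool, called after "Call:" as name(argument=value, ...) on one line, values as JSON. step_arm: Moves the arm, as the interface text tells. Its arguments: {"type":"object","properties":{"plan":{"type":"array"},"fingers":{"type":"number"}},"required":["plan"]}

```bash
mkdir -p pics; cat > h.py <<'E'
import numpy as np, cv2, json
from bench import telemetry, viewer, ticket, nets, ctrl
from scipy.spatial.transform import Rotation as R
def rot(q): return R.from_quat([q[1],q[2],q[3],q[0]]).as_matrix()
def ray(cal,u,v):
    K=np.array(cal['K']); d=np.linalg.inv(K)@[u,v,1]; d=np.array([d[0],-d[1],-d[2]])
    return np.array(cal['origin']), Rm(cal)@d
def Rm(cal):
    o=np.array(cal['orientation']); return o if o.shape==(3,3) else rot(o)
def onz(cal,u,v,z):
    o,d=ray(cal,u,v); return o+d*(z-o[2])/d[2]
def proj(cal,p):
    c=Rm(cal).T@(np.array(p)-np.array(cal['origin'])); K=np.array(cal['K']); x=K@[c[0],-c[1],-c[2]]; return x[:2]/x[2]
def snap(name,fn):
    im=viewer.camera(name); cv2.imwrite('pics/'+fn,im[:,:,::-1]); return im
E
python3 - <<'E'
from h import *
s=telemetry.get_obs(); print(s['time_s'],s['eef_pos'],s['eef_rot'],ctrl.tip_reach)
for n in ('scene','top'):
    snap(n,n+'0.png'); c=viewer.get_calibration(n); print(n,c)
    for t in ('chute','apple_b_center','tray','wood_block'):
        print(t,[(np.round(b['extent']).tolist(),round(b['score'],2)) for b in nets.boxes_of(t,n)])
E
```

```text
0.0 [ 0.13376259 -0.55867765  0.23836596] [-6.64670981e-04  7.85066655e-01 -6.19410668e-01 -5.73462688e-04] 0.008
scene {'K': array([[480.77866733,   0.        , 248.16338006],
       [  0.        , 480.77866733, 194.05932073],
       [  0.        ,   0.        ,   1.        ]]), 'origin': array([0.95849697, 0.68815203, 0.67587865]), 'orientation': array([0.24537242, 0.12592942, 0.43589447, 0.85669724])}
chute [([210.0, 169.0, 386.0, 331.0], 0.63)]
apple_b_center []
tray [([160.0, 132.0, 300.0, 230.0], 0.61)]
wood_block [([148.0, 240.0, 198.0, 284.0], 0.55)]
top {'K': array([[359.27915689,   0.        , 260.36594654],
       [  0.        , 359.27915689, 195.7618969 ],
       [  0.        ,   0.        ,   1.        ]]), 'origin': array([0.45007553, 0.06924464, 0.83015735]), 'orientation': array([ 0.70660042,  0.03622375, -0.05493786, -0.70454632])}
chute [([122.0, 144.0, 312.0, 253.0], 0.95)]
apple_b_center [([234.0, 166.0, 264.0, 196.0], 0.69), ([239.0, 258.0, 264.0, 287.0], 0.64), ([196.0, 265.0, 219.0, 296.0], 0.59)]
tray [([285.0, 152.0, 410.0, 298.0], 0.86)]
wood_block [([254.0, 111.0, 291.0, 147.0], 0.59), ([121.0, 141.0, 309.0, 252.0], 0.29)]
```

View pics/scene0.png

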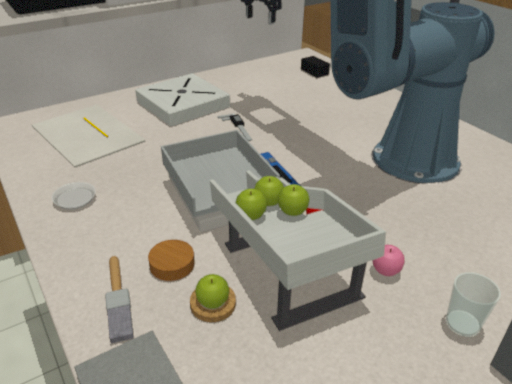

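View pics/top0.png

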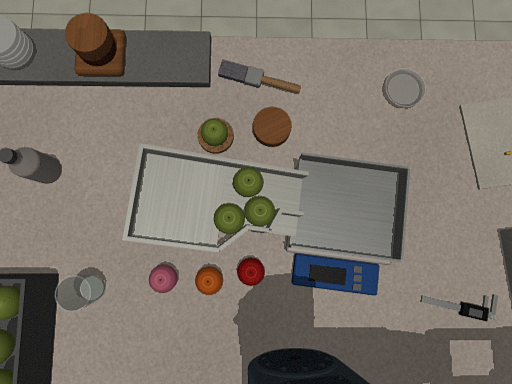

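```bash
python3 - <<'E'
import cv2
a=cv2.imread('pics/top0.png')[130:310,110:420]; cv2.imwrite('pics/top0c.png',cv2.resize(a,None,fx=2.58,fy=2.58,interpolation=cv2.INTER_CUBIC))
E
```

```text
(no output)
```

View pics/top0c.png

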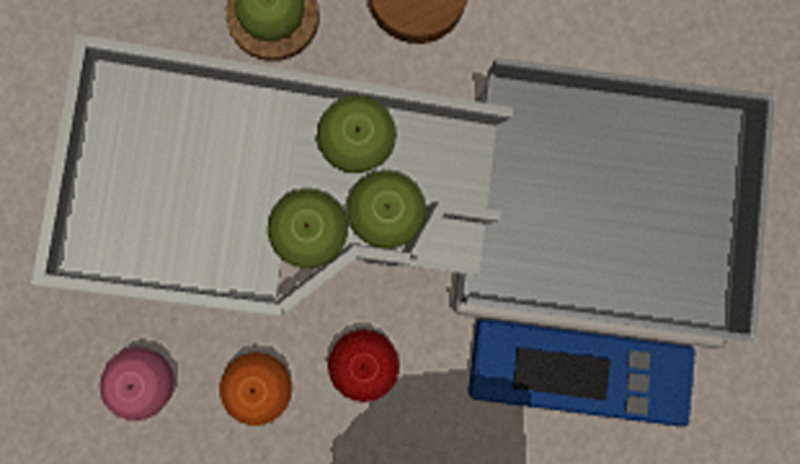

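The top view shows three green apples in the chute. The one at (248,181), against the far (right) wall and straight uphill of the passage, is apple_b. (260,211), on the slanting wall, is A, and (229,218), at the flare, is C. The fourth green apple at (215,132) sits on the cork ring as the spare. The pink, orange and red ones at (163,278), (209,280) and (251,271) are look-alikes outside the chute. The green apples in the crate at lower left are not involved.

```bash
cat > fit.py <<'E'
from h import *
from scipy.optimize import least_squares
c=viewer.get_calibration('top'); cs=viewer.get_calibration('scene')
f=lambda u,v:(u/2.58+110-.3,v/2.58+130-.3)
t=np.tan(np.radians(9))
fl=lambda x:85+t*x
# chute mm -> crop pixel in top
obs=[((64,-27,126),f(357,133)),((33,27,122),f(388,207)),
 ((-50,-58,fl(-50)+42),f(510,120)),((272,-58,fl(272)+42),f(95,52)),((272,108,fl(272)+42),f(50,272)),((110,108,fl(110)+42),f(276,298))]
def w(p,q):
    a,x,y=q; p=np.array(p)/1000; return np.array([x+np.cos(a)*p[0]-np.sin(a)*p[1],y+np.sin(a)*p[0]+np.cos(a)*p[1],p[2]])
r=least_squares(lambda q:np.concatenate([proj(c,w(p,q))-o for p,o in obs]),[1.45,.45,0],loss='soft_l1')
q=r.x
if __name__=='__main__':
    print(q,r.fun.reshape(-1,2).round(1))
    for u,v,z in((357,133,.126),(388,207,.122),(307,227,.13)):
        p=onz(c,*f(u,v),z); d=p[:2]-q[1:]; a=q[0]; print(p.round(4),'chute',(np.array([[np.cos(a),np.sin(a)],[-np.sin(a),np.cos(a)]])@d*1000).round(1))
    s=telemetry.get_obs(); Rt=rot(s['eef_rot']); print(Rt.round(3))
    for name,P in (('above',(12,-33,200)),('low',(12,-33,118)),('contact',(18,-33,118))):
        W=w(P,q); print(name,W.round(4),'tool shift',(Rt.T@(W-s['eef_pos'])*1000).round(1))
    up=np.array([np.cos(q[0]),np.sin(q[0]),0]); print('uphill in tool',Rt.T@up, 'angle',np.degrees(np.arctan2(*(Rt.T@up)[[1,0]])))
    for n,cc in (('top',c),('scene',cs)):
        im=cv2.imread(f'pics/{n}0.png')
        P=[(-50,-58,fl(-50)+42),(272,-58,fl(272)+42),(272,108,fl(272)+42),(110,108,fl(110)+42),(60,58,fl(60)+42),(17,58,fl(17)+42),(0,16,fl(0)+42),(-50,16,fl(-50)+42)]
        cv2.polylines(im,[np.int32([proj(cc,w(p,q))*8 for p in P])],True,(0,0,255),1,cv2.LINE_AA,3)
        for p in((64,-27,126),(33,27,122)): cv2.circle(im,tuple(int(k) for k in proj(cc,w(p,q))),2,(255,0,0),-1)
        cv2.imwrite(f'pics/{n}fit.png',cv2.resize(im[120:310,110:420] if n=='top' else im[110:340,130:400],None,fx=2.5,fy=2.5))
E
python3 fit.py
```

```text
[1.44547231 0.53542401 0.01109129] [[ 1.9  0.1]
 [ 1.9  0.5]
 [ 0.6 -2. ]
 [-4.7 -3. ]
 [-2.8  0.3]
 [-0.2  1.4]]
[0.5704 0.0751 0.126 ] chute [ 67.9 -26.7]
[0.5137 0.051  0.122 ] chute [36.9 26.5]
[0.4977 0.1123 0.13  ] chute [95.7 50.1]
[[ 0.233 -0.973  0.   ]
 [-0.973 -0.233  0.   ]
 [-0.    -0.    -1.   ]]
above [0.5697 0.0189 0.2   ] tool shift [-460.8 -558.4   39.3]
low [0.5697 0.0189 0.118 ] tool shift [-460.8 -558.4  121.3]
contact [0.5704 0.0248 0.118 ] tool shift [-466.4 -560.5  121.3]
uphill in tool [-9.35857967e-01 -3.52377444e-01  4.53440060e-05] angle -159.3672006220974
```

View pics/topfit.png

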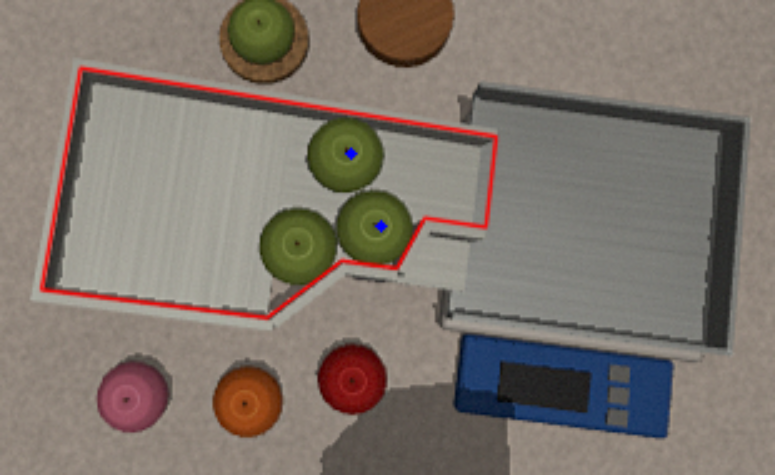

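View pics/scenefit.png

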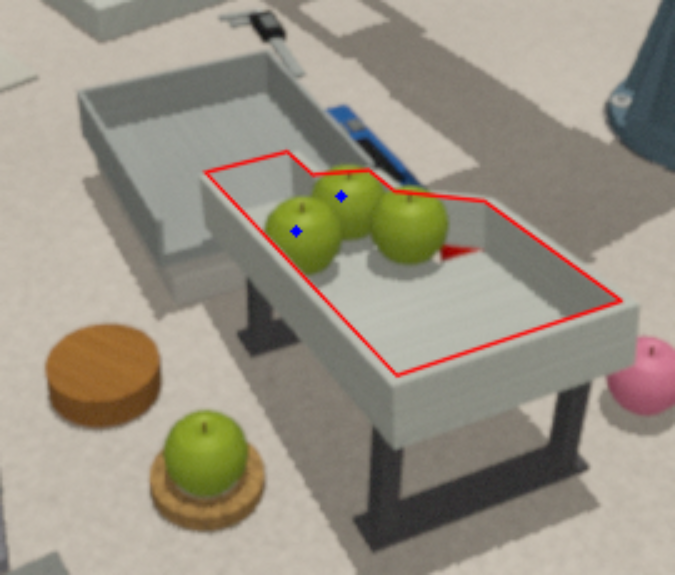

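Call:
step_arm(plan=[[[-0.03,-0.036,0],[0,0,0]],[[-0.06,-0.072,0],[0,0,0]],[[-0.09,-0.108,0],[0,0,0]],[[-0.12,-0.144,0],[0,0,0]],[[-0.15,-0.18,0],[0,0,0]]], fingers=0)

```text
time_s: 1.0
eef_pos: [0.2747, -0.3699, 0.2394]
eef_rot: [0.0, 0.785, -0.62, 0.0]
wrist_force: [0.3, -0.4, 0.3]
opening: 0.147
```

Call:
step_arm(plan=[[[-0.03,-0.036,0],[0,0,0]],[[-0.06,-0.072,0],[0,0,0]],[[-0.09,-0.108,0],[0,0,0]],[[-0.12,-0.144,0],[0,0,0]],[[-0.15,-0.18,0],[0,0,0]]])

```text
time_s: 1.5
eef_pos: [0.415, -0.1821, 0.2397]
eef_rot: [0.0, 0.785, -0.619, 0.001]
wrist_force: [0.8, 0.0, -0.2]
opening: -0.002
```

Call:
step_arm(plan=[[[-0.03,-0.036,0],[0,0,7]],[[-0.06,-0.072,0],[0,0,14]],[[-0.09,-0.108,0],[0,0,20.6]],[[-0.12,-0.144,0],[0,0,20.6]],[[-0.14,-0.17,0],[0,0,20.6]]])

```text
time_s: 2.0
eef_pos: [0.5481, -0.0052, 0.2394]
eef_rot: [0.0, -0.662, 0.749, -0.0]
wrist_force: [-0.7, -0.9, 0.5]
opening: -0.005
```

```bash
cat > st.py <<'E'
from fit import *
import sys
def st(P):
    s=telemetry.get_obs(); Rt=rot(s['eef_rot']); p=np.array(s['eef_pos']); a=q[0]
    M=np.array([[np.cos(a),np.sin(a)],[-np.sin(a),np.cos(a)]])
    up=np.array([np.cos(a),np.sin(a),0])
    print('t',s['time_s'],'chute',(M@(p[:2]-q[1:])*1000).round(1),'z',p[2].round(4),'zaxis',Rt[:,2].round(3),'up in tool',(Rt.T@up).round(3),'F',np.round(s['wrist_force'],1),'open',s['opening'])
    print('shift to',P,(Rt.T@(w(P,q)-p)*1000).round(1))
if __name__=='__main__':
    st(tuple(float(x) for x in sys.argv[1:4]))
    if len(sys.argv)>4:
        ims=[cv2.resize(snap(n,f'{n}_{sys.argv[4]}.png')[y0:y1,x0:x1],(400,300)) for n,x0,y0,x1,y1 in(('top',120,120,420,300),('scene',150,110,400,320))]
        cv2.imwrite(f'pics/c{sys.argv[4]}.png',np.hstack(ims)[:,:,::-1])
E
python3 st.py 10 -34 200 1
```

```text
t 2.0 chute [-14.6 -14.6] z 0.2394 zaxis [ 0.001  0.    -1.   ] up in tool [-1.    -0.002  0.   ] F [-0.7 -0.9  0.5] open -0.005050923680608699
shift to (10.0, -34.0, 200.0) [-24.5 -19.4  39.4]
```

View pics/c1.png

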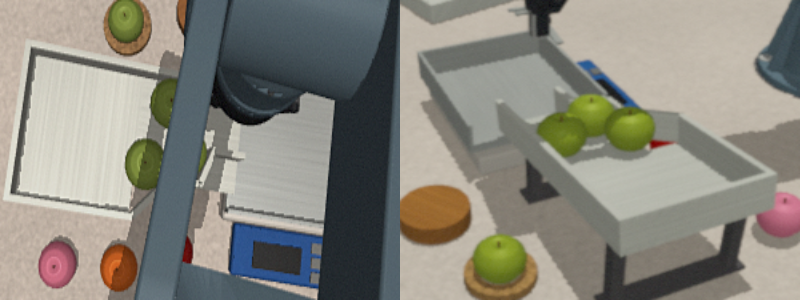

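The gripper is over the passage. All three apples are still wedged in place.

Call:
step_arm(plan=[[[-0.012,-0.01,0],[0,0,0]],[[-0.022,-0.019,0.01],[0,0,0]],[[-0.022,-0.019,0.04],[0,0,0]],[[-0.022,-0.019,0.06],[0,0,0]],[[-0.022,-0.019,0.06],[0,0,0]]])

```text
time_s: 2.6
eef_pos: [0.5663, 0.0112, 0.1761]
eef_rot: [-0.002, -0.661, 0.75, 0.002]
wrist_force: [-0.8, 0.3, 0.3]
opening: -0.002
```

```bash
python3 st.py 10 -34 118 2; python3 - <<'E'
from h import *
im=snap('wrist','w2.png')
E
```

```text
t 2.6 chute [  4.  -30.7] z 0.1761 zaxis [-0.006  0.001 -1.   ] up in tool [-1.     0.001  0.   ] F [-0.8  0.3  0.3] open -0.0022888843642344735
shift to (10.0, -34.0, 118.0) [-6.  -3.7 58.1]
```

View pics/c2.png

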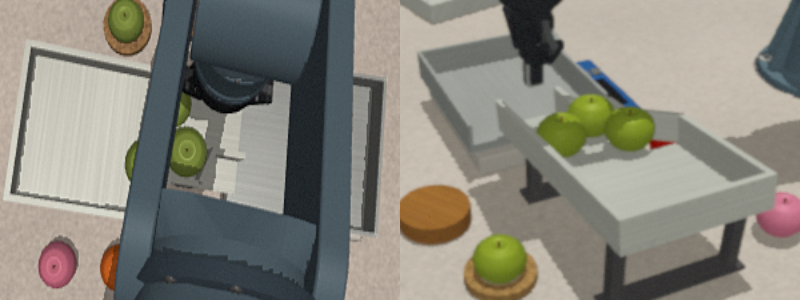

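View pics/w2.png

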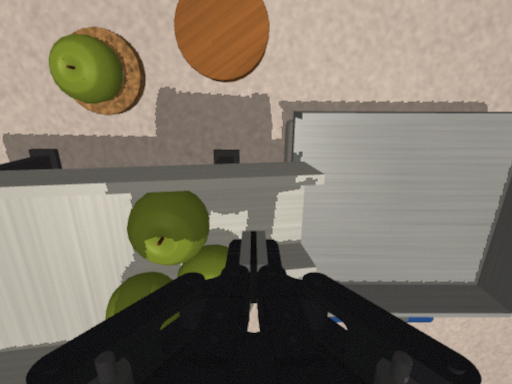

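Call:
step_arm(plan=[[[0,0,0.02],[0,0,0]],[[0,0,0.04],[0,0,0]],[[0,0,0.058],[0,0,0]],[[0,0,0.058],[0,0,0]]])

```text
time_s: 3.15
eef_pos: [0.5677, 0.0113, 0.1205]
eef_rot: [-0.001, -0.661, 0.75, 0.001]
wrist_force: [-1.2, -1.0, -0.1]
opening: 0.001
```

```bash
python3 st.py 10 -34 118 3; python3 - <<'E'
from h import *
im=snap('wrist','w3.png')
E
```

```text
t 3.15 chute [  4.3 -32. ] z 0.1205 zaxis [-0.002  0.    -1.   ] up in tool [-1. -0.  0.] F [-1.2 -1.  -0.1] open 0.0008424731646284306
shift to (10.0, -34.0, 118.0) [-5.7 -2.   2.5]
```

View pics/c3.png

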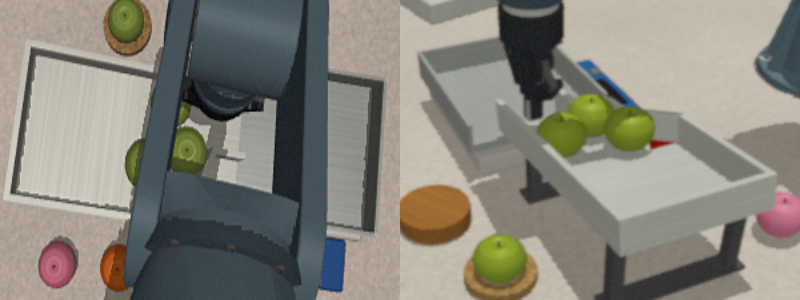

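View pics/w3.png

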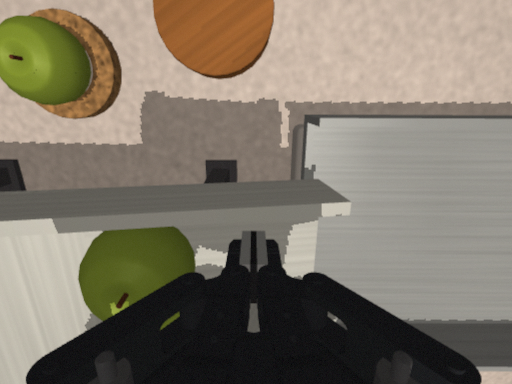

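Fingers are shut in the free passage, just downhill of B and clear of the walls. Now a slow uphill push.

Call:
step_arm(plan=[[[-0.008,0,-0.001],[0,0,0]],[[-0.015,0,-0.002],[0,0,0]],[[-0.02,0,-0.003],[0,0,0]],[[-0.026,0,-0.004],[0,0,0]],[[-0.033,0,-0.005],[0,0,0]]])

```text
time_s: 3.8
eef_pos: [0.5727, 0.0448, 0.1266]
eef_rot: [0.0, -0.662, 0.75, -0.0]
wrist_force: [0.0, 0.1, 0.4]
opening: -0.005
```

Call:
step_arm(plan=[[[-0.008,0,-0.001],[0,0,0]],[[-0.016,0,-0.002],[0,0,0]],[[-0.024,0,-0.004],[0,0,0]],[[-0.032,0,-0.005],[0,0,0]],[[-0.038,0,-0.006],[0,0,0]]])

```text
time_s: 4.3
eef_pos: [0.5774, 0.0827, 0.1324]
eef_rot: [0.0, -0.662, 0.75, -0.0]
wrist_force: [0.0, 0.4, 0.6]
opening: -0.002
```

```bash
python3 st.py 78 -34 131 4; python3 - <<'E'
from h import *
im=snap('wrist','w4.png')
E
```

```text
t 4.3 chute [ 76.3 -32.7] z 0.1324 zaxis [ 0.  0. -1.] up in tool [-1.    -0.001  0.   ] F [0.  0.4 0.6] open -0.001707413539377863
shift to (78.0, -34.0, 131.0) [-1.7 -1.3  1.4]
```

View pics/c4.png

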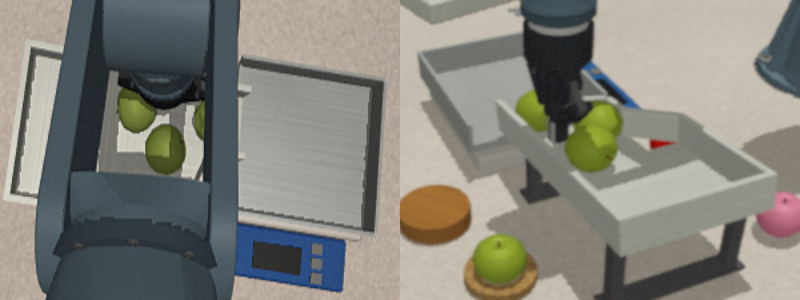

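View pics/w4.png

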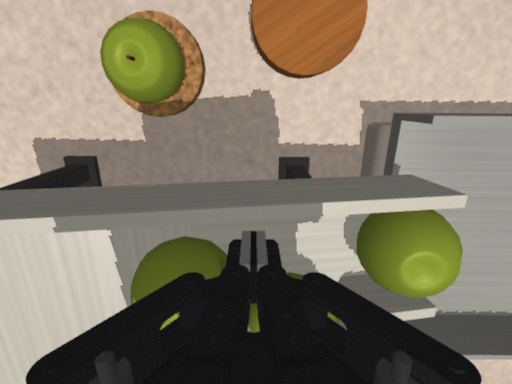

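A is already in the passage on its way out. C has come down and is passing to the left of the fingers. I hold B there.

Call:
step_arm(plan=[[[0,0,0],[0,0,0]],[[0,0,0],[0,0,0]],[[0,0,0],[0,0,0]],[[0,0,0],[0,0,0]],[[0,0,0],[0,0,0]]])

```text
time_s: 4.95
eef_pos: [0.5773, 0.0817, 0.1323]
eef_rot: [-0.0, -0.662, 0.75, -0.0]
wrist_force: [-0.5, -0.4, 0.5]
opening: -0.001
```

```bash
python3 st.py 78 -34 131 5; python3 - <<'E'
from h import *
im=snap('wrist','w5.png')
E
```

```text
t 4.95 chute [ 75.3 -32.7] z 0.1323 zaxis [-0. -0. -1.] up in tool [-1. -0. -0.] F [-0.5 -0.4  0.5] open -0.0010130007446649384
shift to (78.0, -34.0, 131.0) [-2.7 -1.3  1.3]
```

View pics/c5.png

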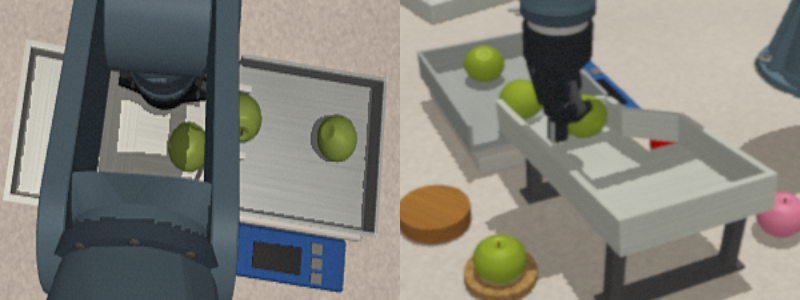

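View pics/w5.png

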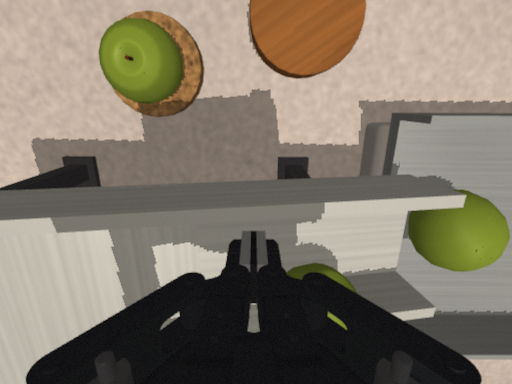

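One apple is in the tray and the second is dropping off the lower end. The third has rolled past the left of the fingers towards the mouth. I'll hold still and let it run.

Call:
step_arm(plan=[[[0,0,0],[0,0,0]],[[0,0,0],[0,0,0]],[[0,0,0],[0,0,0]],[[0,0,0],[0,0,0]],[[0,0,0],[0,0,0]]])

```text
time_s: 5.6
eef_pos: [0.5773, 0.0819, 0.1323]
eef_rot: [0.0, -0.662, 0.75, 0.0]
wrist_force: [0.5, 1.2, -0.2]
opening: -0.002
```

Call:
step_arm(plan=[[[0,0,0],[0,0,0]],[[0,0,0],[0,0,0]],[[0,0,0],[0,0,0]],[[0,0,0],[0,0,0]],[[0,0,0],[0,0,0]]])

```text
time_s: 6.1
eef_pos: [0.5773, 0.0819, 0.1323]
eef_rot: [0.0, -0.662, 0.75, 0.0]
wrist_force: [0.7, -0.2, 0.5]
opening: 0.002
```

```bash
python3 st.py 78 -34 131 6
```

```text
t 6.1 chute [ 75.5 -32.7] z 0.1323 zaxis [ 0.  0. -1.] up in tool [-1.    -0.001  0.   ] F [ 0.7 -0.2  0.5] open 0.0019345838168802405
shift to (78.0, -34.0, 131.0) [-2.5 -1.3  1.3]
```

View pics/c6.png

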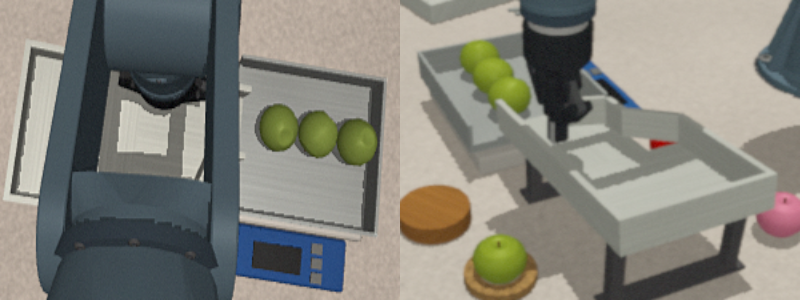

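All three apples are in the tray. I raise the tool clear and check that they have settled.

Call:
step_arm(plan=[[[0,0,-0.02],[0,0,0]],[[0,0,-0.05],[0,0,0]],[[0,0,-0.08],[0,0,0]],[[0,0,-0.11],[0,0,0]],[[0,0,-0.13],[0,0,0]]])

```text
time_s: 6.7
eef_pos: [0.578, 0.0819, 0.2649]
eef_rot: [0.001, -0.662, 0.75, -0.001]
wrist_force: [0.4, -0.4, 0.5]
opening: 0.001
```

Call:
step_arm(plan=[[[0,0,0],[0,0,0]],[[0,0,0],[0,0,0]],[[0,0,0],[0,0,0]],[[0,0,0],[0,0,0]],[[0,0,0],[0,0,0]]])

```text
time_s: 7.2
eef_pos: [0.5768, 0.0819, 0.261]
eef_rot: [-0.001, -0.662, 0.75, 0.001]
wrist_force: [0.7, 0.1, 0.3]
opening: 0.001
```

Call:
step_arm(plan=[[[0,0,0],[0,0,0]],[[0,0,0],[0,0,0]],[[0,0,0],[0,0,0]],[[0,0,0],[0,0,0]],[[0,0,0],[0,0,0]]])

```text
time_s: 7.7
eef_pos: [0.5773, 0.0819, 0.2623]
eef_rot: [0.0, -0.662, 0.75, -0.0]
wrist_force: [0.0, -0.4, -0.2]
opening: 0.002
```

```bash
python3 st.py 78 -34 131 7
```

```text
t 7.7 chute [ 75.5 -32.7] z 0.2623 zaxis [ 0.  0. -1.] up in tool [-1.    -0.001  0.   ] F [ 0.  -0.4 -0.2] open 0.001738868357991903
shift to (78.0, -34.0, 131.0) [ -2.5  -1.3 131.3]
```

Call:
step_arm(plan=[[[0,0,0],[0,0,0]],[[0,0,0],[0,0,0]],[[0,0,0],[0,0,0]],[[0,0,0],[0,0,0]],[[0,0,0],[0,0,0]]])

```text
time_s: 8.3
eef_pos: [0.5773, 0.0819, 0.2623]
eef_rot: [0.0, -0.662, 0.75, 0.0]
wrist_force: [0.7, 0.2, -0.5]
opening: -0.001
```

```bash
python3 st.py 78 -34 131 8; python3 -c "
import cv2,numpy as np
cv2.imwrite('pics/c78.png',np.vstack([cv2.imread('pics/c7.png'),cv2.imread('pics/c8.png')]))"
```

```text
t 8.3 chute [ 75.5 -32.7] z 0.2623 zaxis [ 0.  0. -1.] up in tool [-1.    -0.001  0.   ] F [ 0.7  0.2 -0.5] open -0.000629434720669894
shift to (78.0, -34.0, 131.0) [ -2.5  -1.3 131.3]
```

View pics/c78.png

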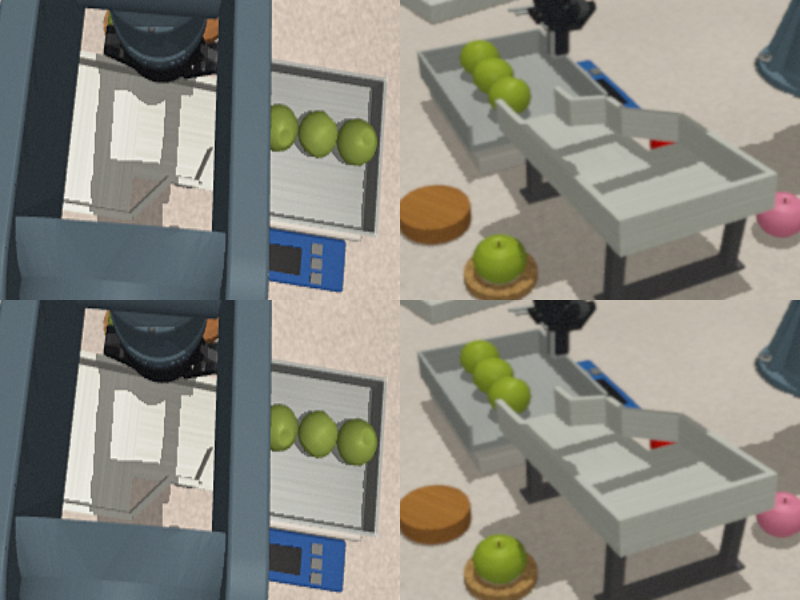

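The chute is empty. The three apples lie still in the tray, in the same place in both pictures, and the spare apple and wooden block look unmoved.

```bash
python3 -c "
from bench import ticket
print(ticket.hand_in())"
```

```text
the job is handed in; nothing more can be done
None
```

The jam let go and all three green apples rolled out into the steel tray. I handed the job in at about 8.4 s of the 42 s allowed. No verdict was reported.

**What I did:** I lowered the shut fingers into the free passage and pushed the wedged apple (B) gently uphill by about 55–60 mm. I held the fingers there while A and C ran out. B then rolled round the left of the fingers and followed by itself, so no separate release was needed. No apple was lifted, and the wrist force stayed near 1 N at every reading.

**Last checks:**
- **Tray and chute:** Two pictures about 0.6 s apart showed the chute empty and all three apples at rest in the same place in the tray.
- **Bystanders:** The spare apple on its cork ring and the wooden block looked unmoved in the scene view.
- **Robot:** The gripper had been raised about 130 mm and was touching nothing.
- **Disagreements:** My fit of the chute's position was about 4 mm off the apple positions given in the task, which did not matter here. The object detector found no apples at all in the first scene picture. In the top picture, two of its three hits for apple B lay on look-alikes, so I identified the apples from the picture itself.

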